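Empty the red-capped bead shaker

TASK

The last big brass beads will not come through the holes of the shaker with the red cap. Unscrew its red cap (a short turn anticlockwise), lift it off and set it flat on the bare counter clear of the stand, then tip the open jar over in its stand so that all three beads pour into its own tray. Leave the blue-capped shaker alone.

Things in the scene. Friction and masses are not known exactly. Their poses are not given: they have to be found in the camera images.
- red_cap: Loose red perforated cap, 60 mm across, 24 high, 50 g; origin: centre of its lower rim, z up. It starts on the upright clear jar, lower rim 97 mm above the counter (z = 0). Bayonet: anticlockwise from above it comes free at 45 degrees; lift straight off between 50 and 120 (aim for 80), by 20 mm or more. Grip about 20 N. Bare counter: x 0.42 to 0.50, y 0.23 to 0.33.
- red_jar (a joint): Tilt of the clear jar (41 mm across) under the red cap: 0 upright, 2.0 rad at its stop, mouth over the tray. Pivot 64 mm above the counter, below the cap, between posts 77 mm high, 70 apart; mouth 117 mm up. Under 0.5 N tips it; past 45 degrees it falls by itself. Push with shut fingers 25 mm above the pivot, from the side away from the tray, to 25 mm past the pivot.
- red_tray (a point): Centre of the inner floor (8 mm above the counter) of the grey tray on the red shaker's fixed stand (210 x 94 mm). x points from the tray to the jar, whose pivot lies at x +92, y 0, z +56 mm here; y lies along the pivot axis. Tray 117 x 86 mm inside (x, y), walls 26 mm high inside.
- red_bead1_center (a point): Centre of one of the three 14 mm brass beads (12 g) that lie in the red shaker's jar.
- red_bead2_center (a point): Centre of one of the three 14 mm brass beads (12 g) that lie in the red shaker's jar.
- red_bead3_center (a point): Centre of one of the three 14 mm brass beads (12 g) that lie in the red shaker's jar.
- blue_cap: Blue cap of the same shape on the other shaker (steel beads, same stand), to be left alone. Origin: centre of its lower rim.
Things that resemble listed ones, but are neither listed nor needed, are in the scene too. Leave any green look-alike of the red_cap alone.

How it is judged:
By the outcome, as a careful person would: the job done as asked, in the order asked, and still so for the second after the job is handed in, with the robot touching nothing.
It also fails if it takes over 61 s, if anything falls off the work surface, if the arm or the gripper's body presses on something with over 40 N, if the wrist force passes 120 N, or if a joint passes its speed limit or range.

ROBOT

A 7-joint arm with a two-finger parallel gripper is mounted at the origin on a cart in front of the work surface, level with it; the furniture and walls round the work are solid. World frame = base frame: x ahead of the robot, y to its left, z up, the work surface at z = 0. Lengths are in m, angles in rad, forces in N, time in s.
With the tool pointing down it reaches from about 0.425 to 1.025 m from the base axis. Payload 3.6 kg.
Tool frame: the origin (TCP) lies midway between the tips of the shut fingers; the grasp point (between the pads) lies ctrl.hold_point_z behind it (ctrl.hold_point_z is the distance from the TCP to the grasp point, in m); z points along the fingers, y is the direction in which the jaws open and shut (so a half turn about z gives the same grasp; the last joint's range is limited). The gripper opens to 85 mm and grips with 20 to 120 N. Pads are 22 mm wide; open, the fingers measure 114 mm over their backs; the gripper's body (76 mm by 85 mm) begins 54 mm behind the grasp point. The pads swing forward as they close: fully open they stand 13 mm farther back than shut.
Start: joints at [1.208, 0.591, 0.048, 1.609, -0.033, 0.943, -0.034], TCP at [0.193, -0.699, 0.231] pointing down, gripper open.
Joint ranges: [-2.69, 2.69], [-0.47, 2.24], [-1.27, 1.36], [0.19, 2.51], [-1.53, 4.68], [0.08, 2.07], [-3.09, 3.09]. Speed limits (rad/s): [2.57, 2.57, 3.14, 3.14, 3.14, 3.14, 3.14].

INTERFACE

Orientations are given as a 3x3 rotation matrix whose columns are the frame's x, y, z axes.
In Python, from workcell import ctrl, optics, job_done gives the robot as it stands.
- The arm moves only by the tool drive_tool, never from a script. Its argument "moves" is a list of rows, each a list of 5 numbers: the shift along the tool's x, y, z in units of 0.2 m (1.0 is 0.2 m), then the turn about the tool's z in units of 45 degrees (1.0 is 45 degrees), then the opening, from -1 (shut) to 1 (fully open), so that 0 is half open. In form: [[x, y, z, turn, hand], ...]. A call has 1 to 20 rows; each row shifts and turns the commanded pose from where the row before left it, along the tool's axes as they then stand; what a row does not reach is not made up. A row lasts 1/10 s, in which the tool goes at most 50 mm and 8.59 degrees, less where a joint would pass 70% of its speed; a pose out of reach is approached as far as the arm can. A call with a number of a shift or a turn outside -1 to 1 is refused whole. A call with a gripper value outside its range is refused whole. The fingers move at their own pace and stop on an object; the grip force is fixed at half the most. Time passes only in rows, so rows that do not move let the fingers close. It gives the time, the measured TCP pose, the force and the opening at its end, in the units of the state.
- ctrl.read_state(): the state, without advancing time (a new reading comes with each control period).
- optics.read_camera(name): name is "scene" or "top"; returns a dict with "img" (384x512x3 uint8, blue, green, red), "range_z" (384x512 float32, m along the optical axis (not along the pixel's ray), 0 where there is no reading), "vertical_fov" (degrees; the focal length in pixels is half the picture's height over the tangent of half this angle, whatever the lens; pixels are square), "cx", "cy" (the principal point, pixels), "R" (3x3) and "t" (3): a world point X has camera coordinates R X + t. Camera axes: x right, y down, z forward; pixel columns grow to the right and rows downward; lengths in m; the calibration is good to about 2 mm. A picture is of the moment at which its call begins.
- job_done(): hands the job in, once; it reports no verdict.
The state is a dict: "clock": time; "joints": joint angles; "qd": joint speeds; "joint_torque": joint torques, N m; "position": TCP position; "tool_rot": TCP orientation; "ft_force": force on the tool from outside, world axes, zero at the start; "ft_torque": the same for the moment, N m; "width": opening from 0.0 (shut) to 1.0 (fully open).
Only numpy, scipy, OpenCV 4.12 (cv2) and the standard library are available. Lean on these libraries where they do the work, as an engineer would, in place of code of your own. Each camera call takes 0.05 s, during which the arm holds its last target. There are 200 camera calls.

## Working session

There is one attempt and no reset: what is moved stays moved. The work goes in short steps, Python scripts to look and compute and a tool call to move; the robot and the scene stay as the last step left them, time stands still between calls to the robot, and variables do not carry over. Pictures are saved under pics/ and viewed, about 8 in all and at most 12, crops included, and the job is handed in when it is done.

Besides the shell and the picture viewer there is one more tool, called after "Call:" as name([rows], argument=value, ...), one row to a line, values as JSON. drive_tool: Moves the arm, as the interface text tells. Shifts and turns lie within -1 to 1; 1 stands for 0.2 m of shift or 45 degrees of turn. Its arguments: {"type":"object","properties":{"moves":{"type":"array"}},"required":["moves"]}

```bash
mkdir -p pics
cat > h.py <<'E'
import numpy as np,cv2
from workcell import ctrl,optics,job_done
def cam(n):
    c=optics.read_camera(n); c['f']=c['img'].shape[0]/2/np.tan(np.radians(c['vertical_fov'])/2)
    c['R']=np.array(c['R']);c['t']=np.array(c['t']);return c
def pts(c):
    h,w=c['range_z'].shape;u,v=np.meshgrid(np.arange(w),np.arange(h));z=c['range_z']
    P=np.stack([(u-c['cx'])/c['f']*z,(v-c['cy'])/c['f']*z,z],-1)
    return (P-c['t'])@c['R']
def ray(c,u,v,z):
    d=np.array([(u-c['cx'])/c['f'],(v-c['cy'])/c['f'],1])@c['R'];o=-c['R'].T@c['t']
    return o+d*(z-o[2])/d[2]
def proj(c,X):
    p=c['R']@np.array(X)+c['t'];return c['f']*p[0]/p[2]+c['cx'],c['f']*p[1]/p[2]+c['cy']
E
python3 - <<'E'
from h import *
print(ctrl.hold_point_z,ctrl.read_state())
for n in ("scene","top"):
    c=cam(n);cv2.imwrite(f'pics/{n}0.png',c['img']);print(n,c['f'],-c['R'].T@c['t'],c['R'].round(3).tolist())
    P=pts(c);hsv=cv2.cvtColor(c['img'],cv2.COLOR_BGR2HSV)
    for nm,lo,hi in(('red',172,8),('green',45,85),('blue',95,125)):
        H=hsv[...,0];m=((H>=lo)|(H<=hi)) if lo>hi else (H>=lo)&(H<=hi)
        m=(m&(hsv[...,1]>120)&(hsv[...,2]>50)).astype('uint8')
        k,l,s,ce=cv2.connectedComponentsWithStats(m)
        for i in range(1,k):
            if s[i,4]>60:
                q=P[(l==i)&(c['range_z']>0)]
                print(nm,s[i],ce[i].round(1),np.percentile(q,[3,50,97],axis=0).round(3).tolist() if len(q) else '')
E
```

```text
0.0187 {'clock': 0.0, 'joints': array([ 1.20849733,  0.59209129,  0.04832168,  1.60984983, -0.03327928,
        0.94266733, -0.03368805]), 'qd': array([ 0.00106328, -0.00090834, -0.00063102,  0.00064023,  0.00027441,
        0.0003999 , -0.00148473]), 'joint_torque': array([-5.55388888e-04, -5.48693526e+01,  1.54616453e+00, -1.98124963e+01,
        9.42854880e-03,  8.76749080e-03, -1.80035579e-05]), 'position': array([ 0.19230858, -0.69816986,  0.23015127]), 'tool_rot': array([[ 9.64067696e-01,  2.65655677e-01, -7.33664495e-04],
       [ 2.65656645e-01, -9.64065452e-01,  2.08589355e-03],
       [-1.53171130e-04, -2.20584544e-03, -9.99997555e-01]]), 'ft_force': array([ 0.12931893, -0.13053388,  0.81563572]), 'ft_torque': array([0.00319481, 0.03102412, 0.00426897]), 'width': 0.9950801311298947}
scene 421.0853007450385 [0.35625181 0.48699394 0.70842178] [[-0.891, -0.454, 0.003], [-0.311, 0.604, -0.734], [0.331, -0.655, -0.679]]
red [357  67  20  16 237] [365.8  74.4] [[0.582, -0.925, 0.005], [0.613, -0.88, 0.026], [0.641, -0.866, 0.031]]
red [297 134  38  40 933] [315.7 154.3] [[0.529, 
[... 854 characters left out ...]
-0.223, 0.123]]
green [397 116  47  22 144] [420.8 126.8] [[0.861, -0.588, -0.003], [0.885, -0.538, 0.006], [0.914, -0.479, 0.01]]
green [235 125  23  25 420] [246.2 137. ] [[0.82, -0.088, -0.001], [0.847, -0.061, 0.023], [0.883, -0.034, 0.027]]
green [259 251  24  24  63] [267.7 258.7] [[0.491, -0.155, -0.004], [0.533, -0.113, 0.001], [0.548, -0.098, 0.024]]
green [222 261  25  26  91] [233.7 273.4] [[0.462, -0.065, -0.004], [0.491, -0.033, 0.018], [0.522, -0.006, 0.026]]
blue [466 168  36  28 559] [479.7 180.6] [[0.701, -0.73, 0.004], [0.737, -0.672, 0.012], [0.767, -0.645, 0.016]]
blue [166 237  27  27 518] [178.9 249.7] [[0.516, 0.059, 0.086], [0.541, 0.086, 0.12], [0.568, 0.117, 0.123]]
```

View pics/scene0.png

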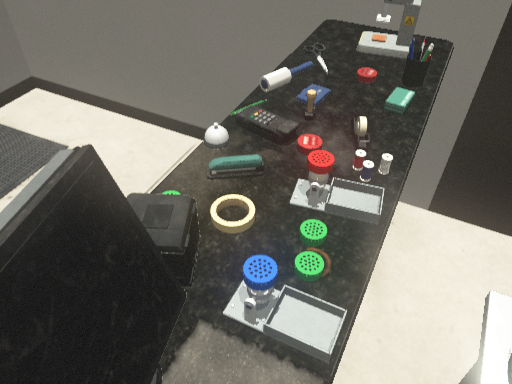

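View pics/top0.png

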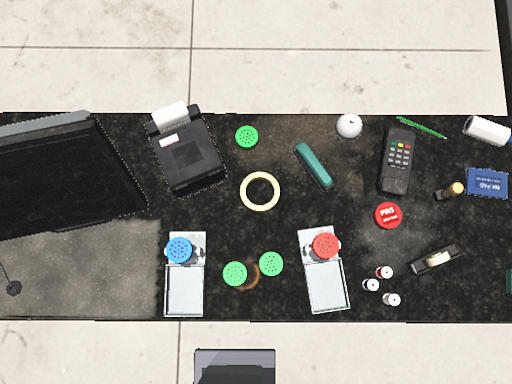

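The red shaker's cap is at scene px (320,160) and top px (325,245). Its tray extends toward the robot, down to row 310 in the top view. The red disc at top (387,215) is a decoy lying on the counter. The drop-off area, around top px (110,285), looks empty.

Run:
```python
from h import *
for n in("top","scene"):
    c=cam(n);P=pts(c);hsv=cv2.cvtColor(c['img'],cv2.COLOR_BGR2HSV);ok=c['range_z']>0
    reg=ok&(abs(P[...,0]-.52)<.14)&(abs(P[...,1]+.26)<.1)
    red=((hsv[...,0]>170)|(hsv[...,0]<8))&(hsv[...,1]>110)
    q=P[reg&red&(P[...,2]>.114)]; print(n,'cap top',len(q),q.mean(0).round(4),q.min(0).round(3),q.max(0).round(3))
    m=(red&reg&(P[...,2]>.09)).astype('uint8')*255
    (mc,r)=cv2.minEnclosingCircle(cv2.findNonZero(m)); print('circ',mc,r,ray(c,*mc,.121),ray(c,*mc,.109))
    # stand plate: bright, low saturation
    g=(reg&(hsv[...,1]<60)&(hsv[...,2]>90)&(P[...,2]<.05)).astype('uint8')*255
    q=P[g>0];print('plate',len(q),cv2.minAreaRect(q[:,:2].astype('float32')))
    q=P[reg&(P[...,2]>.024)&(P[...,2]<.045)&(P[...,0]<.52)];print('walls',len(q),cv2.minAreaRect(q[:,:2].astype('float32')))
    q=P[reg&(abs(P[...,2]-.07)<.012)&~red];print('posts',len(q),q.mean(0))
    if n=='top':
        w=ok&(P[...,1]>.12)&(P[...,1]<.6)&(P[...,0]<.6)&(P[...,0]>.2)
        q=P[w&(P[...,2]>.03)];print('tall near drop',len(q),q.min(0),q.max(0))
        q=P[ok&(P[...,2]>.05)&(P[...,0]<.95)];
        for y in np.arange(-.6,.6,.1):
            s=q[abs(q[:,1]-y)<.05]
            if len(s):print(round(y,2),s[:,0].min().round(3),s[:,0].max().round(3),s[:,2].max().round(3))
        w=ok&(abs(P[...,1]-.28)<.09)&(abs(P[...,0]-.46)<.08);print('drop z',np.percentile(P[w][:,2],[1,50,99]))
    crop=c['img'][200:330,270:400] if n=='top' else c['img'][130:230,270:400]
    cv2.imwrite(f'pics/crop_{n}.png',cv2.resize(crop,None,fx=5,fy=5,interpolation=cv2.INTER_CUBIC)[:600])
```

```text
top cap top 495 [ 0.5536 -0.2491  0.1201] [ 0.525 -0.278  0.114] [ 0.582 -0.221  0.125]
circ (325.3274230957031, 245.5812225341797) 13.420971870422363 [ 0.55289472 -0.24838832  0.121     ] [ 0.55386833 -0.25041108  0.109     ]
plate 2589 ((0.5194556713104248, -0.2880491614341736), (0.2307927906513214, 0.1621675044298172), 8.05798625946045)
walls 301 ((0.4624137282371521, -0.2645556330680847), (0.12497419863939285, 0.09476149827241898), 8.50611686706543)
posts 67 [ 0.55039592 -0.2308617   0.07018044]
tall near drop 1009 [0.38741475 0.12015806 0.03001303] [0.5999664  0.51445932 0.17984824]
-0.6 0.527 0.713 0.089
-0.5 0.513 0.545 0.07
-0.4 0.423 0.498 0.051
-0.3 0.525 0.889 0.125
-0.2 0.525 0.809 0.125
-0.0 0.531 0.877 0.139
0.1 0.511 0.897 0.165
0.2 0.621 0.862 0.392
0.3 0.598 0.759 0.392
0.4 0.576 0.737 0.386
0.5 0.561 0.61 0.204
drop z [-0.00488151 -0.0002892   0.00427015]
scene cap top 414 [ 0.555  -0.2474  0.1216] [ 0.526 -0.283  0.114] [ 0.585 -0.22   0.125]
circ (320.1185607910156, 161.28866577148438) 13.939004898071289 [ 0.55251103 -0.23950182  0.121     ] [ 0.55652026 -0.25434286  0.109     ]
plate 2937 ((0.5059970617294312, -0.2597552239894867), (0.19916145503520966, 0.2519012689590454), 89.9814453125)
walls 524 ((0.4634879231452942, -0.2661638557910919), (0.12374930083751678, 0.10027170926332474), 7.480808258056641)
posts 229 [ 0.5508256  -0.22900741  0.07096956]
```

View pics/crop_top.png

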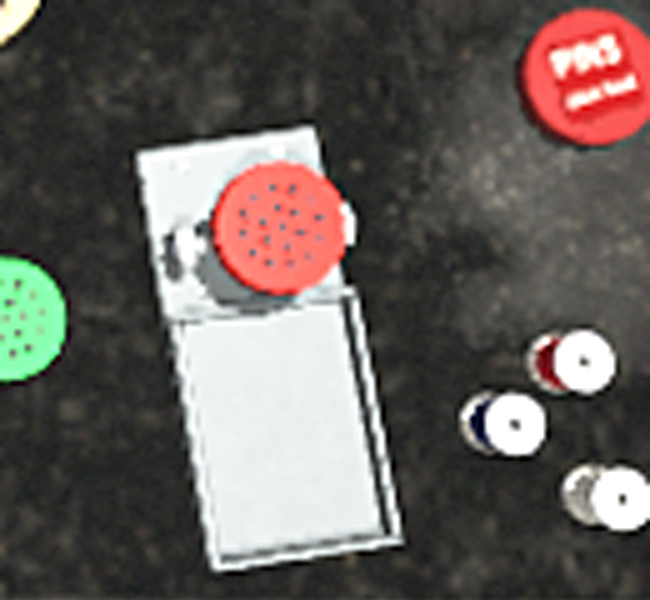

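Call:
drive_tool([
  [0.146,-0.105,0,0,1],
  [0.146,-0.105,0,0,1],
  [0.146,-0.105,0,0,1],
  [0.146,-0.105,0,0,1],
  [0.146,-0.105,0,0,1],
  [0.146,-0.105,0,0,1],
  [0.146,-0.105,0,0,1],
  [0.146,-0.105,0,0,1],
  [0.146,-0.105,0,0,1],
  [0.146,-0.105,0,0,1],
  [0.146,-0.105,0,0,1],
  [0.146,-0.105,0,0,1],
  [0.146,-0.105,0,0,1],
  [0.146,-0.105,0,0,1],
  [0.146,-0.105,0,0,1],
  [0.146,-0.105,0,0,1],
  [0,0,0,0,1],
  [0,0,0,0,1],
  [0,0,0,0,1],
])

```text
clock: 2.1
position: [0.5527, -0.2522, 0.2311]
tool_rot: [[0.965, 0.264, -0.001], [0.264, -0.965, -0.001], [-0.001, 0.0, -1.0]]
ft_force: [-0.1, -0.5, 0.3]
width: 1.0
```

Call:
drive_tool([
  [0.01,-0.014,0.1,0,1],
  [0,0,0.1,0,1],
  [0,0,0.1,0,1],
  [0,0,0.1,0,1],
  [0,0,0.05,0,1],
  [0,0,0,0,1],
  [0,0,0,0,1],
])

```text
clock: 2.8
position: [0.5548, -0.2487, 0.1418]
tool_rot: [[0.964, 0.264, 0.0], [0.264, -0.964, -0.001], [0.0, 0.001, -1.0]]
ft_force: [0.6, -0.6, 0.0]
width: 0.999
```

Run:
```python
from h import *
c=cam('scene');s=ctrl.read_state();print(s['position'],s['joints'].round(2),s['ft_force'].round(1))
im=c['img'].copy()
p=s['position'];R=s['tool_rot']
for X in (p,p+R[:,1]*.0425,p-R[:,1]*.0425,[.554,-.249,.121]):
    u,v=proj(c,X);cv2.circle(im,(int(u),int(v)),1,(0,255,255),-1)
cv2.imwrite('pics/s1.png',cv2.resize(im[80:230,230:430],None,fx=4,fy=4,interpolation=cv2.INTER_CUBIC))
```

```text
[ 0.555298   -0.24855064  0.14218339] [ 0.35  0.56 -0.01  1.95  0.01  0.64 -0.97] [ 0.  -0.1  0.5]
```

View pics/s1.png

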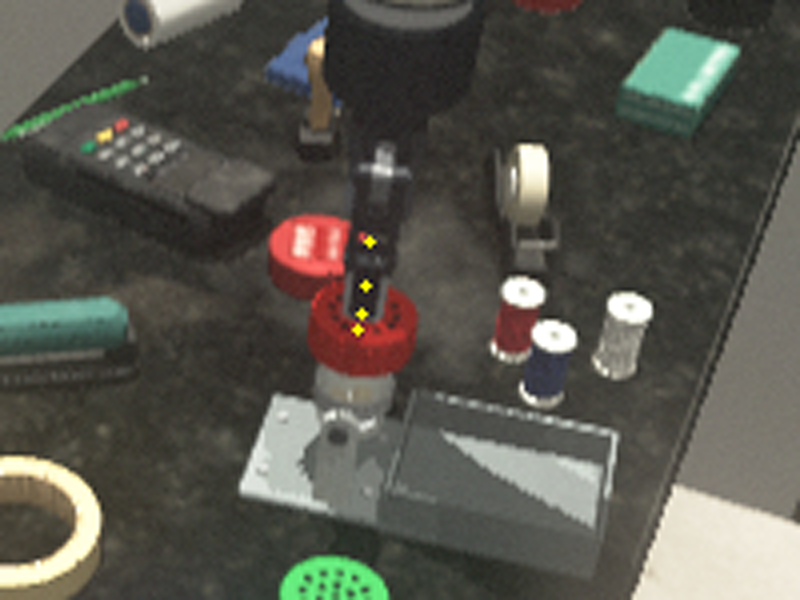

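The fingers straddle the cap (scene crop px ~(362,330)), and the alignment looks fine. I'll descend and grip.

Call:
drive_tool([
  [-0.004,0,0.07,0,1],
  [0,0,0.07,0,1],
  [0,0,0.07,0,1],
  [0,0,0.06,0,1],
  [0,0,0,0,1],
  [0,0,0,0,1],
  [0,0,0,0,-0.2],
  [0,0,0,0,-0.2],
  [0,0,0,0,-0.2],
  [0,0,0,0,-0.2],
  [0,0,0,0,-0.2],
  [0,0,0,0,-0.2],
  [0,0,0,0,-0.2],
  [0,0,0,0,-0.2],
])

```text
clock: 4.25
position: [0.555, -0.2487, 0.0885]
tool_rot: [[0.964, 0.265, 0.002], [0.265, -0.964, -0.001], [0.002, 0.002, -1.0]]
ft_force: [-0.7, -0.3, 5.2]
width: 0.693
```

Call:
drive_tool([
  [0,0,0,-0.12,-0.2],
  [0,0,0,-0.12,-0.2],
  [0,0,0,-0.12,-0.2],
  [0,0,0,-0.12,-0.2],
  [0,0,0,-0.12,-0.2],
  [0,0,0,-0.12,-0.2],
  [0,0,0,-0.12,-0.2],
  [0,0,0,-0.12,-0.2],
  [0,0,0,-0.12,-0.2],
  [0,0,0,-0.12,-0.2],
  [0,0,0,-0.12,-0.2],
  [0,0,0,-0.12,-0.2],
  [0,0,0,-0.12,-0.2],
  [0,0,0,-0.12,-0.2],
  [0,0,0,-0.12,-0.2],
  [0,0,0,0,-0.2],
  [0,0,0,0,-0.2],
  [0,0,0,0,-0.2],
])

```text
clock: 6.05
position: [0.5549, -0.2493, 0.0884]
tool_rot: [[-0.111, 0.994, 0.002], [0.994, 0.111, -0.002], [-0.002, 0.002, -1.0]]
ft_force: [0.3, -1.8, 5.4]
width: 0.692
```

Call:
drive_tool([
  [0,0,-0.03,0,-0.2],
  [0,0,-0.03,0,-0.2],
  [0,0,-0.03,0,-0.2],
  [0,0,-0.04,0,-0.2],
  [0,0,-0.07,0,-0.2],
  [0,0,-0.1,0,-0.2],
  [0,0,-0.1,0,-0.2],
  [0,0,-0.1,0,-0.2],
  [0,0,0,0,-0.2],
  [0,0,0,0,-0.2],
])

```text
clock: 7.05
position: [0.5543, -0.2472, 0.188]
tool_rot: [[-0.112, 0.994, 0.001], [0.994, 0.112, 0.0], [-0.0, 0.001, -1.0]]
ft_force: [-0.5, -0.7, 0.4]
width: 0.693
```

Run:
```python
from h import *
c=cam('scene');s=ctrl.read_state();print(s['position'],s['tool_rot'].round(3).tolist(),s['joints'].round(2),s['ft_force'].round(1),s['width'])
cv2.imwrite('pics/s2.png',cv2.resize(c['img'][80:230,230:430],None,fx=4,fy=4,interpolation=cv2.INTER_CUBIC))
```

```text
[ 0.55361386 -0.24727826  0.18709334] [[-0.112, 0.994, -0.001], [0.994, 0.112, 0.001], [0.001, -0.001, -1.0]] [ 0.69  0.54 -0.48  1.9   0.34  0.78  0.13] [-0.2  0.3 -0.2] 0.6911521888715648
```

View pics/s2.png

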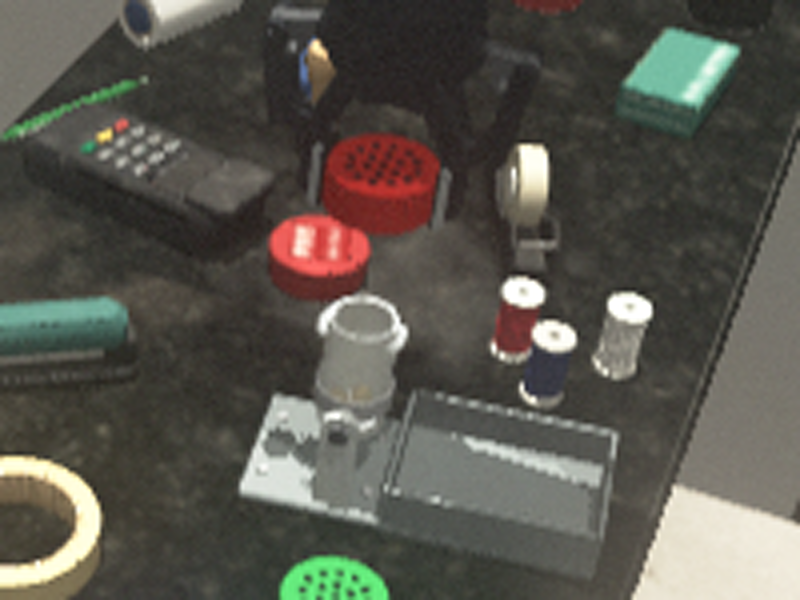

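The cap is off and held, and the jar stands open and upright with the beads inside. I'll carry the cap to the bare counter.

Call:
drive_tool([
  [0.067,-0.013,0,0,-0.2],
  [0.15,-0.013,0,0,-0.2],
  [0.17,-0.013,0,0,-0.2],
  [0.17,-0.013,0,0,-0.2],
  [0.17,-0.013,0,0,-0.2],
  [0.17,-0.013,0,0,-0.2],
  [0.17,-0.013,0,0,-0.2],
  [0.17,-0.013,0,0,-0.2],
  [0.17,-0.013,0,0,-0.2],
  [0.17,-0.013,0,0,-0.2],
  [0.17,-0.013,0,0,-0.2],
  [0.17,-0.013,0,0,-0.2],
  [0.17,-0.013,0,0,-0.2],
  [0.17,-0.013,0,0,-0.2],
  [0.17,-0.013,0,0,-0.2],
  [0.15,-0.01,0,0,-0.2],
  [0.1,0,0,0,-0.2],
  [0,0,0,0,-0.2],
  [0,0,0,0,-0.2],
  [0,0,0,0,-0.2],
])

```text
clock: 9.1
position: [0.4531, 0.2778, 0.1866]
tool_rot: [[-0.11, 0.994, -0.002], [0.994, 0.11, -0.002], [-0.002, -0.002, -1.0]]
ft_force: [0.2, -0.5, -0.6]
width: 0.688
```

Run:
```python
from h import *
s=ctrl.read_state();print(s['position'],s['tool_rot'].round(3).tolist(),s['joints'].round(2),s['ft_force'].round(1),s['width'])
```

```text
[0.45313218 0.27775599 0.18659703] [[-0.11, 0.994, -0.002], [0.994, 0.11, -0.002], [-0.002, -0.002, -1.0]] [-0.24  0.46 -0.52  2.06  0.34  0.71 -0.87] [ 0.2 -0.5 -0.6] 0.68780705510271
```

Call:
drive_tool([
  [0,0,0.1,0,-0.2],
  [0,0,0.15,0,-0.2],
  [0,0,0.15,0,-0.2],
  [0,0,0.15,0,-0.2],
  [0,0,0.15,0,-0.2],
  [0,0,0.1,0,-0.2],
  [0,0,0.05,0,-0.2],
  [0,0,0.03,0,-0.2],
  [0,0,0.02,0,-0.2],
  [0,0,0.015,0,-0.2],
  [0,0,0,0,-0.2],
  [0,0,0,0,-0.2],
  [0,0,0,0,-0.2],
])

```text
clock: 10.4
position: [0.454, 0.2798, 0.0048]
tool_rot: [[-0.111, 0.994, 0.001], [0.994, 0.111, 0.001], [0.0, 0.001, -1.0]]
ft_force: [0.5, -0.5, -0.3]
width: 0.693
```

Call:
drive_tool([
  [0,0,0.01,0,-0.2],
  [0,0,0,0,-0.2],
  [0,0,0.01,0,-0.2],
  [0,0,0,0,-0.2],
])

```text
clock: 10.8
position: [0.4535, 0.2795, 0.0]
tool_rot: [[-0.112, 0.994, -0.0], [0.994, 0.112, -0.0], [-0.0, -0.0, -1.0]]
ft_force: [0.7, -0.4, -0.5]
width: 0.694
```

Call:
drive_tool([
  [0,0,0.01,0,-0.2],
  [0,0,0,0,-0.2],
  [0,0,0.008,0,-0.2],
  [0,0,0,0,-0.2],
])

```text
clock: 11.2
position: [0.4536, 0.2795, -0.0035]
tool_rot: [[-0.112, 0.994, -0.0], [0.994, 0.112, -0.0], [-0.0, -0.0, -1.0]]
ft_force: [0.9, 0.5, -0.7]
width: 0.688
```

Call:
drive_tool([
  [0,0,0.007,0,-0.2],
  [0,0,0,0,-0.2],
  [0,0,0.007,0,-0.2],
  [0,0,0,0,-0.2],
])

```text
clock: 11.6
position: [0.4538, 0.2796, -0.0047]
tool_rot: [[-0.112, 0.994, 0.001], [0.994, 0.112, -0.001], [-0.001, 0.001, -1.0]]
ft_force: [-2.0, -0.4, 13.5]
width: 0.691
```

Call:
drive_tool([
  [0,0,-0.005,0,-0.2],
  [0,0,0,0,0.5],
  [0,0,0,0,0.7],
  [0,0,0,0,1],
  [0,0,0,0,1],
  [0,0,0,0,1],
  [0,0,0,0,1],
  [0,0,-0.05,0,1],
  [0,0,-0.1,0,1],
  [0,0,-0.15,0,1],
  [0,0,-0.2,0,1],
  [0,0,-0.2,0,1],
  [0,0,-0.2,0,1],
  [0,0,-0.2,0,1],
  [0,0,0,0,1],
  [0,0,0,0,1],
])

```text
clock: 13.2
position: [0.454, 0.2795, 0.2163]
tool_rot: [[-0.111, 0.994, 0.002], [0.994, 0.111, 0.001], [0.001, 0.003, -1.0]]
ft_force: [-0.5, -0.2, -0.8]
width: 1.001
```

Run:
```python
from h import *
s=ctrl.read_state();print(s['position'],s['tool_rot'].round(3).tolist(),s['joints'].round(2),s['ft_force'].round(1),s['width'])
for n in('scene','top'):
    c=cam(n);P=pts(c);hsv=cv2.cvtColor(c['img'],cv2.COLOR_BGR2HSV)
    red=((hsv[...,0]>170)|(hsv[...,0]<8))&(hsv[...,1]>110)&(abs(P[...,1]-.28)<.12)&(abs(P[...,0]-.46)<.12)
    q=P[red];print(n,len(q), np.percentile(q,[2,50,98],axis=0).round(3).tolist() if len(q) else '')
    # jar rim points
    w=(abs(P[...,0]-.555)<.05)&(abs(P[...,1]+.25)<.05)&(P[...,2]>.085)&(P[...,2]<.13)
    q=P[w];print('jar',len(q),q.mean(0) if len(q) else '')
    cv2.imwrite(f'pics/{n}3.png',c['img'])
```

```text
[0.45400612 0.27950545 0.21630374] [[-0.111, 0.994, 0.002], [0.994, 0.111, 0.001], [0.001, 0.003, -1.0]] [-0.21  0.42 -0.56  2.04  0.32  0.77 -0.85] [-0.5 -0.2 -0.8] 1.0010908581625495
scene 0 
jar 0 
top 593 [[0.374, 0.189, -0.007], [0.453, 0.276, 0.023], [0.482, 0.314, 0.027]]
jar 187 [ 0.5531923  -0.2499962   0.10854576]
```

View pics/scene3.png

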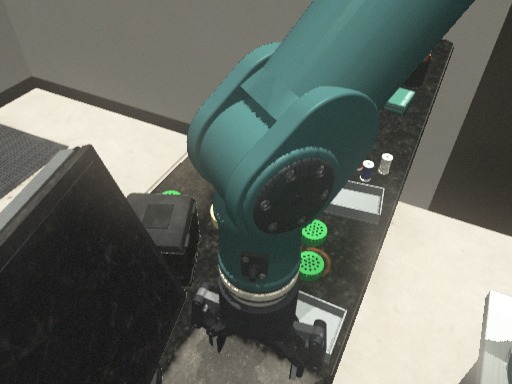

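The top view has the cap top at (0.453, 0.28) and z≈0.024, so it's flat on the bare counter. The scene view is mostly blocked by the arm. Next I'll shut the fingers and go to the far side of the jar.

Call:
drive_tool([
  [-0.1,0,0,0,0.5],
  [-0.16,0,0,0,-1],
  [-0.16,0,0,0,-1],
  [-0.16,0,0,0,-1],
  [-0.16,0,0,0,-1],
  [-0.16,0,0,0,-1],
  [-0.16,0,0,0,-1],
  [-0.16,0,0,0,-1],
  [-0.16,0.07,0,0,-1],
  [-0.16,0.07,0,0,-1],
  [-0.16,0.07,0,0,-1],
  [-0.16,0.07,0,0,-1],
  [-0.16,0.07,0,0,-1],
  [-0.16,0.07,0,0,-1],
  [-0.16,0.07,0,0,-1],
  [-0.16,0.06,0,0,-1],
  [-0.13,0,0,0,-1],
  [-0.05,0,0,0,-1],
  [0,0,0,0,-1],
  [0,0,0,0,-1],
])

```text
clock: 15.3
position: [0.622, -0.2387, 0.214]
tool_rot: [[-0.113, 0.994, -0.002], [0.994, 0.113, 0.002], [0.002, -0.002, -1.0]]
ft_force: [-0.2, 1.3, 0.3]
width: -0.002
```

Run:
```python
from h import *
s=ctrl.read_state();print(s['position'],s['tool_rot'].round(3).tolist(),s['joints'].round(2),s['width'])
c=cam('scene');P=pts(c)
w=(abs(P[...,0]-.555)<.05)&(abs(P[...,1]+.25)<.05)&(P[...,2]>.085)&(P[...,2]<.13)
q=P[w];print('jar',len(q),np.percentile(q,[3,50,97],axis=0).round(3).tolist())
T=s['tool_rot'];d=np.array([.623,-.241,.087])-s['position'];print('tool delta units',(T.T@d/.2).round(3))
```

```text
[ 0.62201843 -0.23872045  0.21397025] [[-0.113, 0.994, -0.002], [0.994, 0.113, 0.002], [0.002, -0.002, -1.0]] [ 0.62  0.57 -0.47  1.75  0.32  0.9   0.12] -0.002375235847441511
jar 382 [[0.534, -0.271, 0.088], [0.555, -0.242, 0.108], [0.576, -0.231, 0.12]]
tool delta units [-0.013  0.005  0.635]
```

Call:
drive_tool([
  [-0.01,0.005,0.1,0,-1],
  [0,0,0.15,0,-1],
  [0,0,0.15,0,-1],
  [0,0,0.15,0,-1],
  [0,0,0.085,0,-1],
  [0,0,0,0,-1],
  [0,0,0,0,-1],
  [0,0,0,0,-1],
])

```text
clock: 16.15
position: [0.6254, -0.2425, 0.0897]
tool_rot: [[-0.112, 0.994, 0.003], [0.994, 0.112, -0.001], [-0.001, 0.003, -1.0]]
ft_force: [-0.0, -0.3, 0.5]
width: -0.003
```

Call:
drive_tool([
  [0,-0.05,0,0,-1],
  [0,-0.05,0,0,-1],
  [0,-0.04,0,0,-1],
  [0,-0.03,0,0,-1],
  [0,-0.03,0,0,-1],
  [0,-0.03,0,0,-1],
  [0,-0.03,0,0,-1],
  [0,-0.03,0,0,-1],
  [0,-0.03,0,0,-1],
  [0,-0.03,0,0,-1],
  [0,-0.03,0,0,-1],
  [0,-0.03,0,0,-1],
  [0,-0.03,0,0,-1],
  [0,-0.03,0,0,-1],
  [0,0,0,0,-1],
  [0,0,0,0,-1],
  [0,0,0,0,-1],
  [0,0,0,0,-1],
  [0,0,0,0,-1],
])

```text
clock: 18.05
position: [0.5309, -0.2531, 0.0879]
tool_rot: [[-0.112, 0.994, 0.0], [0.994, 0.112, 0.0], [0.0, 0.0, -1.0]]
ft_force: [-0.2, -0.2, -0.0]
width: 0.001
```

Run:
```python
from h import *
s=ctrl.read_state();print(s['position'],s['ft_force'].round(1))
c=cam('scene')
cv2.imwrite('pics/s4.png',cv2.resize(c['img'][80:230,230:430],None,fx=4,fy=4,interpolation=cv2.INTER_CUBIC))
```

```text
[ 0.53086431 -0.25306771  0.08790549] [-0.2 -0.2 -0. ]
```

View pics/s4.png

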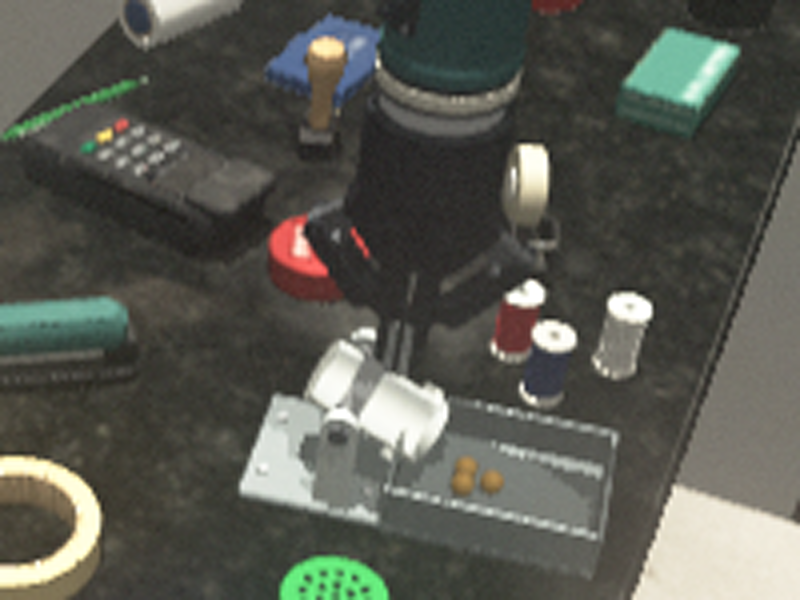

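The jar is at its stop, and all three brass beads lie in the tray (crop px ~(466,465), (461,483), (491,481)). I'll retreat straight up and check.

Call:
drive_tool([
  [0,0,-0.05,0,-1],
  [0,0,-0.1,0,-1],
  [0,0,-0.15,0,-1],
  [0,0,-0.2,0,-1],
  [0,0,-0.2,0,-1],
  [0,0,-0.2,0,-1],
  [0,0.1,0,0,-1],
  [0,0.15,0,0,-1],
  [0,0.15,0,0,-1],
  [0,0.15,0,0,-1],
  [0,0,0,0,-1],
  [0,0,0,0,-1],
  [0,0,0,0,-1],
])

```text
clock: 19.4
position: [0.6387, -0.2413, 0.2679]
tool_rot: [[-0.111, 0.994, -0.001], [0.994, 0.111, -0.0], [-0.0, -0.001, -1.0]]
ft_force: [0.0, 0.1, -1.2]
width: -0.002
```

Run:
```python
from h import *
s=ctrl.read_state();print(s['position'],s['ft_force'].round(1),abs(s['qd']).max())
a=cam('top');b=cam('scene')
for c in(a,b):
    P=pts(c);hsv=cv2.cvtColor(c['img'],cv2.COLOR_BGR2HSV)
    for nm,cc,lo,hi in(('red',(.453,.28),172,8),('blue',(.541,.086),95,125)):
        H=hsv[...,0];m=((H>=lo)|(H<=hi)) if lo>hi else (H>=lo)&(H<=hi)
        m&=(hsv[...,1]>110)&(np.hypot(P[...,0]-cc[0],P[...,1]-cc[1])<.06)
        q=P[m];print(nm,len(q),np.percentile(q,[3,50,97],axis=0).round(3).tolist() if len(q) else '')
    m=(hsv[...,0]>8)&(hsv[...,0]<28)&(hsv[...,1]>100)&(abs(P[...,0]-.4625)<.065)&(abs(P[...,1]+.2655)<.055);q=P[m]
    print('brass',len(q),np.percentile(q,[3,50,97],axis=0).round(3).tolist() if len(q) else '')
t=cv2.resize(a['img'][200:330,60:400],None,fx=2.3,fy=2.3);u=cv2.resize(b['img'][110:240,230:400],None,fx=2.2,fy=2.2)
o=np.zeros((t.shape[0]+u.shape[0],t.shape[1],3),'uint8');o[:t.shape[0]]=t;o[t.shape[0]:,:u.shape[1]]=u
cv2.imwrite('pics/f.png',o)
```

```text
[ 0.63865613 -0.24130431  0.26792619] [ 0.   0.1 -1.2] 0.007546039606618035
red 537 [[0.428, 0.251, 0.001], [0.455, 0.278, 0.023], [0.482, 0.31, 0.027]]
blue 522 [[0.516, 0.059, 0.113], [0.541, 0.086, 0.12], [0.568, 0.113, 0.124]]
brass 70 [[0.439, -0.282, 0.003], [0.449, -0.267, 0.019], [0.458, -0.249, 0.024]]
red 0 
blue 995 [[0.514, 0.061, 0.103], [0.539, 0.093, 0.122], [0.568, 0.115, 0.124]]
brass 61 [[0.442, -0.28, 0.014], [0.45, -0.265, 0.02], [0.457, -0.251, 0.024]]
```

View pics/f.png

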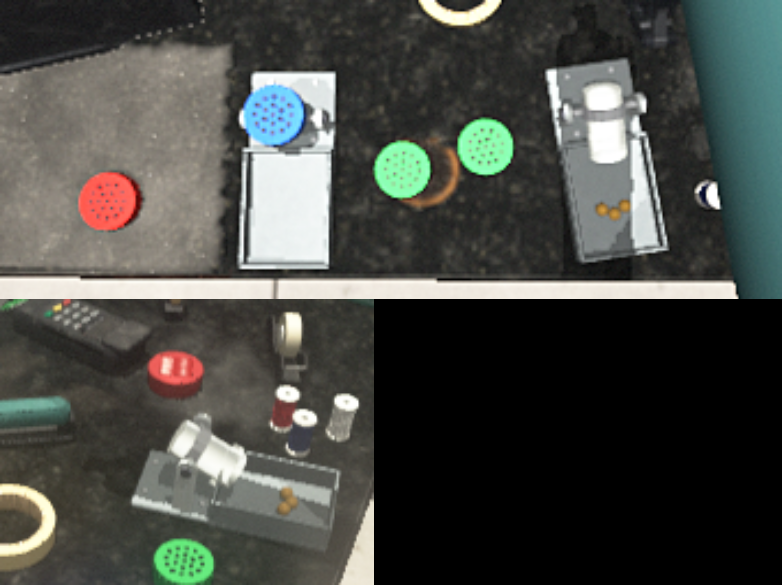

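The red cap is flat on the bare counter, the three beads are in the tray, and the jar is tipped. The blue shaker hasn't moved and the arm is clear, so I'm handing in.

```bash
python3 -c "
from h import *
print(job_done())"
```

```text
the job is handed in; nothing more can be done
None
```

The job is done and handed in at about 19.5 s of the 61 s allowed. I turned the red cap about 81° anticlockwise, lifted it straight off, and set it flat on the bare counter at about (0.455, 0.28). I then tipped the jar with shut fingers, and all three beads poured into its own tray.

**Last checks**
- **Beads:** both cameras show three brass beads in the red tray, at about (0.45, -0.266), and the jar fully tipped.
- **Cap:** the top camera gives its top at about z 0.023–0.027, so it lies flat. The scene camera found no red there, so the cap's resting place was confirmed from the top view only.
- **Blue cap and green look-alikes:** the blue cap measures where it was at the start. I moved no green look-alike.
- **Arm:** it is at rest, about 0.27 m up, touching nothing. The highest force I read was 13.5 N, when the cap was set down.

**Grip force:** the drive tool fixes the grip at half its maximum, which is more than the suggested 20 N. The cap showed no sign of slipping or damage.

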